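# Tighten the grille rack's anchor bolt until the snap-handle wrench gives

## Robot

A 6-joint arm with a two-finger parallel gripper is mounted at the origin on the work surface. World frame = base frame: x ahead of the robot, y to its left, z up, the work surface at z = 0. Lengths are in mm, angles in rad, forces in N, time in s.
With the tool pointing down it reaches from about 350 to 875 mm from the base axis. Payload 4.2 kg.
Tool frame: the origin (TCP) lies at the very end of the fingers, on their centre line; the grasp point (between the pads) lies arm.hold_point_z behind it (arm.hold_point_z is the distance from the TCP to the grasp point, in mm); y points along the fingers, x is the direction in which the jaws open and shut, and the axes are right-handed (so a half turn about y gives the same grasp; the last joint's range is limited). The gripper opens to 85 mm and grips with 20 to 120 N. Pads are 22 mm wide; open, the fingers measure 114 mm over their backs; the gripper's body (76 mm by 85 mm) begins 54 mm behind the grasp point. The pads swing forward as they close: fully open they stand 13 mm farther back than shut.
Start: joints at [1.573, 0.385, 0.008, 0, -1.194, -0.259], TCP at [158.71, 604.492, 231.312] pointing down, gripper open.
Joint ranges: [-3.14, 3.14], [-1.21, 2.06], [-1.07, 1.41], [-3.16, 2.05], [-2.99, -0.16], [-3.1, 3.1]. Speed limits (rad/s): [2.79, 2.79, 3.14, 3.14, 3.14, 3.14].

## Interface

Orientations are given as a unit quaternion [x, y, z, w].
In Python, from bench import arm gives the robot as it stands.
- The arm moves only by the shell command python3 -m creep 'ROWS'. ROWS is JSON, a list of rows, each a list of 3 entries, a list of its own where there are three numbers: the shift along the world's x, y, z in mm, then the turn, a rotation vector about the world's x, y, z in rad, then the gripper command: -1 is shut, 1 is fully open, values between are in proportion. In form: [[[dx, dy, dz], [wx, wy, wz], jaw], ...]. A call has 1 to 12 rows; each row is the pose to reach, as a shift and turn from the pose commanded when the call began; what a row does not reach only later rows make up. A row lasts 1/12 s, in which the tool goes at most 41.7 mm and 7.16 degrees, less where a joint would pass 70% of its speed; a pose out of reach is approached as far as the arm can. A call with a gripper value outside its range is refused whole. The fingers move at their own pace and stop on an object; the grip force is fixed at half the most. Time passes only in rows, so rows that repeat a pose let the fingers close. It gives the time, the measured TCP pose, the force and the opening at its end, in the units of the state.
- arm.read_state(): the state, without advancing time (a new reading comes with each control period).
- arm.get_image(name): name is "side" or "top"; returns (picture, depth): 400x640x3 uint8, red, green, blue; 400x640 float32, mm along the optical axis (not along the pixel's ray), 0 where there is no reading.
- arm.camera_params(name): a dict with "camera_matrix" (3x3 intrinsics, pixels), "extrinsics" (4x4, takes a point from world to camera coordinates). Camera axes: x right, y down, z forward; pixel columns grow to the right and rows downward; lengths in mm; the calibration is good to about 2 mm. A picture is of the moment at which its call begins. camera_params takes no time and is no camera call.
- arm.job_done(): hands the job in, once; it reports no verdict.
The state is a dict: "clock": time; "joints": joint angles; "joint_vel": joint speeds; "joint_efforts": joint torques, N m; "position": TCP position; "ee_rot": TCP orientation; "contact_force": force on the tool from outside, world axes, zero at the start; "wrist_torque": the same for the moment, N m; "gripper_width": finger opening in mm.
Only numpy, scipy, OpenCV 4.12 (cv2) and the standard library are available. Lean on these libraries where they do the work, as an engineer would, in place of code of your own. Each camera call takes 0.05 s, during which the arm holds its last target.

## Task

Tighten the bolt that anchors the grille rack to the bench: reach in under the bars and swing the wrench that sits on it clockwise (seen from above) until the bolt is tight and the handle gives at its knuckle. Stop as soon as the handle has clearly bent (about 15 degrees; it must not fold beyond about 23), let go and come away, leaving the wrench as it is and the mug and bowl where they are.

Things in the scene. Friction and masses are not known exactly. Their poses are not given: they have to be found in the camera images.
- rack: Fixed grey steel rack; level grille of bars over the wrench. Origin on the bench, on the bolt's vertical axis; x from its open front (robot side) to its back, y left, z up. Legs 20 mm square at x = -130 and 0, y = +-200 mm. Steel strap 50 mm wide, 6 mm thick, along y at x = 0; the bench under the handle is clear. A straight-down gripper cannot reach the handle: lean it 28 to 40 degrees.
- grille_front (a point): Middle of the grille's front edge, 235 mm above the bench (underside). Bars 8 mm thick along rack x, 51.5 mm pitch, on 10 mm cross bars; the grille covers rack x -165 to +95, y -215 to +215, heights 235 to 252 mm. Reach in under this edge from the front, fingers pointing forward (+x of rack) and down, the gripper's body leaning back out of the front.
- bolt_axis (a point): Point on the bolt's vertical axis, 50 mm above the bench (rack x = y = 0), at the wrench's mid-height. The wrench's round steel head here has radius 24 mm, top 67 mm above the bench. The wrench is captive on the bolt: it turns in a level plane only.
- knuckle (a point): Axis of the wrench's breakaway joint (vertical pin in a 28 mm wide round dark knuckle, 32 mm tall), 50 mm from the bolt's axis, 50 mm above the bench. Its axes are the handle's: -x points along the handle to its free end, z up.
- grip (a point): Point to push or hold, on the handle's centre line 100 mm from the knuckle, 50 mm above the bench. Black rubber grip 24 mm wide, 22 mm tall, from 50 to 135 mm (free end) from the knuckle; before it a steel shank 14 mm wide. Axes as knuckle; tightening moves this point along its +y. The handle points roughly to the rack's front (rack -x).
- bolt (a joint): Turn of bolt and wrench together, rad, growing clockwise seen from above (tightening). 0: neck points 0.5 rad to the right (-y side) of rack -x; 0.75: 0.25 rad to the left of it, where the bolt is tight and stops. Starts between 0 and 0.35. Turning takes about 3 N at the grip point; it stays where it is left.
- click (a joint): Bend of the handle at the knuckle, rad: 0 straight (start), growing clockwise seen from above. Straight while the bolt turns; once the bolt is tight a sideways push of about 12 N at the grip point makes it give and bend on at about that force. It stays where it is left (no spring back). Tripped properly: about 0.25; over 0.40 is overdone. Hard stop at 0.7.
- mug: Grey ceramic mug, loose, 92 mm tall, 84 mm wide plus handle; origin at the centre of its underside. Stands beside the rack, on one side of it (the bowl is on the other). Leave alone. A crate 124 mm tall stands farther out to the rack's right.
- bowl: Stainless steel bowl, loose, 55 mm tall, 130 mm wide; origin at the centre of its underside. Stands beside the rack, opposite the mug. Leave alone. An open lunchbox 62 mm tall stands farther out to the rack's left.

How it is judged (in metres and radians):
On the way, in this order (a step that is already met when the one before it is completed fails the run):
1. the bolt is turned tight with the handle still straight (value of joint bolt above 0.71 rad and value of joint click below 0.1 rad).
2. the handle gives at the knuckle (value of joint bolt above 0.71 rad and value of joint click above 0.15 rad), for 0.1 s.
At the end, for the whole second after the job is handed in: The bolt is tight (bolt joint above 0.71 of 0.75 rad), the handle is tripped and at rest, bent 0.15 to 0.40 rad at the knuckle; mug and bowl are within 30 mm of where they started (all of step 2 and value of joint click below 0.4 rad and velocity of joint click between -0.03 and 0.03 rad/s and not (distance of mug from where it was at the start of the episode above 0.03 m) and not (distance of bowl from where it was at the start of the episode above 0.03 m)); the robot touches nothing.
It fails at once if the handle is folded more than 0.40 rad (over-tightened) (value of joint click above 0.4 rad).
It fails at once if mug or bowl moved more than 30 mm (distance of any of mug, bowl from where it was at the start of the episode above 0.03 m).
It also fails if it takes over 51 s, if anything falls off the work surface, if the arm or the gripper's body presses on something with over 40 N, if the wrist force passes 120 N, or if a joint passes its speed limit or range.

## Working session

There is one attempt and no reset: what is moved stays moved. The work goes in short steps, Python scripts to look and compute and a shell command to move; the robot and the scene stay as the last step left them, time stands still between calls to the robot, and variables do not carry over. Pictures are saved under pics/ and viewed, and the job is handed in when it is done.

```bash
ls; mkdir -p pics; cat > h.py <<'E'
import numpy as np, cv2
from bench import arm
from scipy.spatial.transform import Rotation as R
def save(name,fn):
    im,d=arm.get_image(name); cv2.imwrite('pics/'+fn+'.png',im[:,:,::-1]); np.save('pics/'+fn+'.npy',d); return im,d
def back(name,u,v,d):
    p=arm.camera_params(name);K=np.array(p['camera_matrix']);E=np.array(p['extrinsics'])
    r=np.linalg.inv(K)@np.array([u,v,1.]); return E[:3,:3].T@(r*d-E[:3,3])
def onz(name,u,v,z):
    a=back(name,u,v,0);b=back(name,u,v,1); t=(z-a[2])/(b-a)[2]; return a+t*(b-a)
def proj(name,P):
    p=arm.camera_params(name);K=np.array(p['camera_matrix']);E=np.array(p['extrinsics'])
    c=E[:3,:3]@np.asarray(P,float)+E[:3,3]; q=K@c; return q[:2]/q[2]
E
python3 - <<'E'
from h import *
save('side','s0');save('top','t0')
s=arm.read_state();print(s,arm.hold_point_z)
for n in('side','top'):print(n,back(n,320,200,0),arm.camera_params(n))
E
```

```text
pics
{'clock': 0.1, 'joints': array([ 1.57264177e+00,  3.85504462e-01,  6.75483423e-03, -4.69181171e-04,
       -1.19401779e+00, -2.58599565e-01]), 'joint_vel': array([ 0.00017391, -0.00434541,  0.00246462,  0.00398883,  0.00087138,
        0.00164129]), 'joint_efforts': array([ 3.62118408e-05, -3.93316054e+01,  1.88929689e+01,  4.19794679e+00,
       -2.58182677e-03,  5.26103406e-06]), 'position': array([158.55572347, 604.00263142, 230.3079425 ]), 'ee_rot': array([ 0.43237133, -0.55947629,  0.56039358, -0.43127758]), 'contact_force': array([-0.04975369, -0.59199465,  0.12957786]), 'wrist_torque': array([-0.02613327,  0.01520504, -0.04316519]), 'gripper_width': 85.50640192002489} 18.700000000000003
side [ 182.67595415 -711.11089167 1151.62130625] {'camera_matrix': array([[433.5059011 ,   0.        , 329.16210949],
       [  0.        , 433.5059011 , 202.53803998],
       [  0.        ,   0.        ,   1.        ]]), 'extrinsics': array([[ 8.76920674e-01, -4.80615322e-01, -4.36394827e-03,
        -4.96937495e+02],
       [-3.65149850e-01, -6.60285922e-01, -6.56268305e-01,
         3.52940149e+02],
       [ 3.12531149e-01,  5.77088739e-01, -7.54514989e-01,
         1.22219770e+03],
       [ 0.00000000e+00,  0.00000000e+00,  0.00000000e+00,
         1.00000000e+00]])}
top [ 487.71861133   45.71660087 1261.52237216] {'camera_matrix': array([[372.52692285,   0.        , 314.37477862],
       [  0.        , 372.52692285, 206.80437282],
       [  0.        ,   0.        ,   1.        ]]), 'extrinsics': array([[-5.68481231e-03, -9.99972051e-01,  4.85584583e-03,
         4.23621538e+01],
       [-9.91361302e-01,  4.99941602e-03, -1.31064013e-01,
         6.48616986e+02],
       [ 1.31036074e-01, -5.55897195e-03, -9.91362015e-01,
         1.18697077e+03],
       [ 0.00000000e+00,  0.00000000e+00,  0.00000000e+00,
         1.00000000e+00]])}
```

View pics/s0.png

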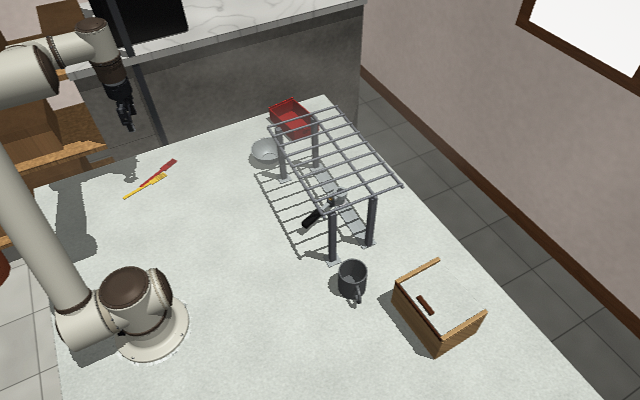

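View pics/t0.png

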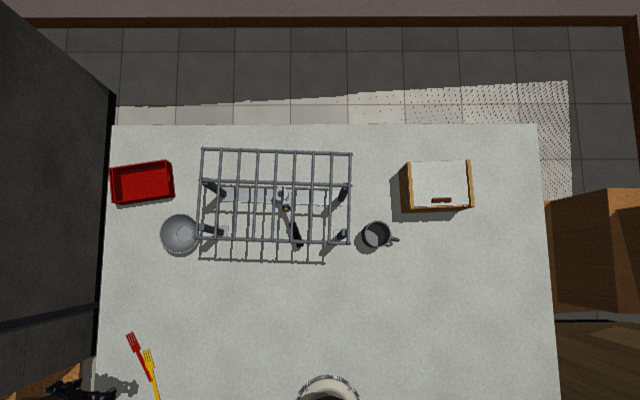

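```bash
python3 - <<'E'
import cv2
t=cv2.imread('pics/t0.png');cv2.imwrite('pics/t0z.png',cv2.resize(t[135:275,190:360],None,fx=4.5,fy=4.2,interpolation=cv2.INTER_CUBIC))
s=cv2.imread('pics/s0.png');cv2.imwrite('pics/s0z.png',cv2.resize(s[90:290,240:420],None,fx=3,fy=3,interpolation=cv2.INTER_CUBIC))
E
```

```text
(no output)
```

View pics/t0z.png

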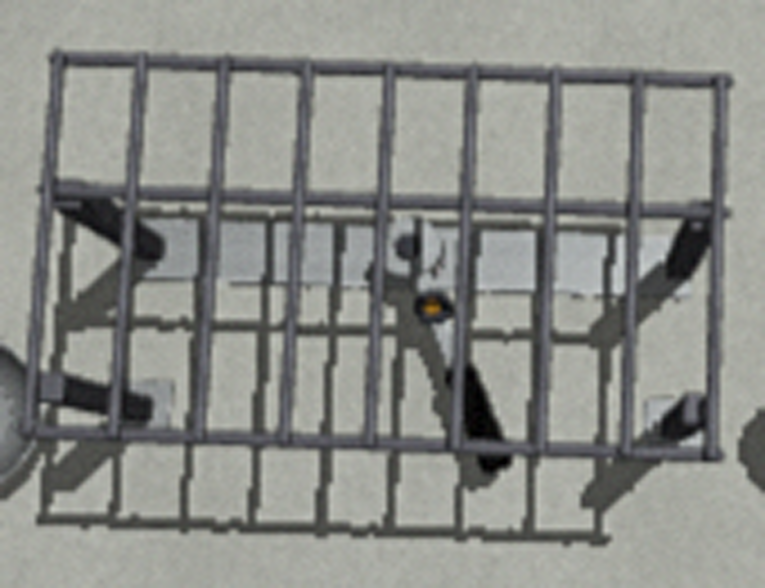

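View pics/s0z.png

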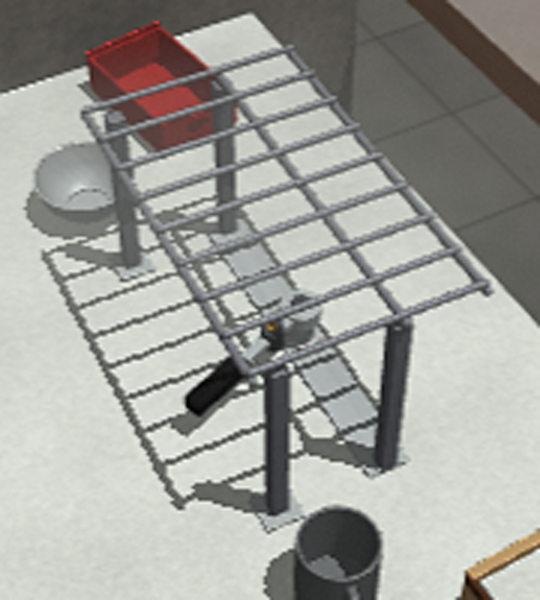

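The top view shows the grille corners (zoomed crop) at about (55,57), (722,80), (712,455), (32,432). The bolt head is near (418,252), the orange pin at (432,306), and the black grip runs from (458,370) to (493,462).

```bash
python3 - <<'E'
from h import *
Z=lambda u,v,z: onz('top',u/4.5+190-.4,v/4.2+135-.4,z)
C=np.array([Z(55,57,247),Z(722,80,247),Z(712,455,247),Z(32,432,247)]);print(C.round())
rx=((C[0]+C[1])-(C[2]+C[3]));ry=(C[0]+C[3])-(C[1]+C[2])
print('yaw',np.arctan2(rx[1],rx[0]),np.arctan2(-ry[0],ry[1]),np.linalg.norm(rx)/2,np.linalg.norm(ry)/2)
yaw=np.arctan2(-ry[0],ry[1]);c=C.mean(0)
o=c+35*np.array([np.cos(yaw),np.sin(yaw),0]);print('origin',o)
print('head',Z(418,250,67),'pin',Z(432,306,66),'gripstart',Z(458,370,61),'end',Z(493,462,55))
# side mask of grip
S=lambda u,v,z: onz('side',u/3+240,v/3+90,z)
print('side pin',S(271,328,66),'end',S(195,400,50),'gripstart',S(235,370,61), 'head',S(302,312,67))
E
```

```text
[[789. 354. 247.]
 [772. -61. 247.]
 [522. -50. 247.]
 [540. 360. 247.]]
yaw -0.032029245184195754 -0.041943832629822674 249.41983349934176 412.89040212669323
origin [690.61662227 149.33878493 247.        ]
head [687.67097446 142.33904751  67.        ] pin [644.07942862 132.11740953  66.        ] gripstart [594.97810656 113.59456374  61.        ] end [524.5645869   88.70265421  55.        ]
side pin [642.59914878 129.77218632  66.        ] end [527.76061588  91.11401376  50.        ] gripstart [581.04957286  99.20016911  61.        ] head [684.24930941 133.15109346  67.        ]
```

```bash
python3 - <<'E'
from h import *
s=arm.read_state();q=R.from_quat(s['ee_rot']);print(q.as_matrix().round(3))
l=np.radians(34);w=-0.037
a=np.array([np.sin(l)*np.cos(w),np.sin(l)*np.sin(w),-np.cos(l)])
for sg in(1,-1):
    x=sg*np.array([-np.sin(w),np.cos(w),0]);M=R.from_matrix(np.c_[x,a,np.cross(x,a)])
    rv=(M*q.inv()).as_rotvec();print(sg,rv,np.linalg.norm(rv), M.as_quat())
print(np.array([490,45,150])-s['position'])
# mug/bowl location estimates for clearance
print(onz('top',376,235,92),onz('top',180,235,55))
E
```

```text
[[-0.254 -0.     0.967]
 [-0.967 -0.002 -0.254]
 [ 0.002 -1.     0.   ]]
1 [ 0.85234572 -0.12904779 -2.80230503] 2.9319038291315493 [ 0.63578099  0.6126818  -0.32576869 -0.33805075]
-1 [-0.08511611 -0.58838321  0.21402516] 0.6318594147976029 [ 0.32576869 -0.33805075  0.63578099 -0.6126818 ]
[ 331.44427653 -559.00263142  -80.3079425 ]
[ 552.08406442 -153.70943836   92.        ] [557.54903074 473.36329832  55.        ]
```

```bash
python3 -m creep '[[[35,-40,10],[0,0,0],-1],[[70,-80,20],[0,0,0],-1],[[95,-115,20],[0,-0.1,0.03],-1],[[120,-150,20],[-0.02,-0.2,0.07],-1],[[145,-190,20],[-0.04,-0.3,0.11],-1],[[165,-225,20],[-0.06,-0.4,0.14],-1],[[180,-260,20],[-0.07,-0.5,0.18],-1],[[195,-295,20],[-0.085,-0.588,0.214],-1],[[210,-330,20],[-0.085,-0.588,0.214],-1],[[225,-365,20],[-0.085,-0.588,0.214],-1],[[240,-400,20],[-0.085,-0.588,0.214],-1],[[250,-435,20],[-0.085,-0.588,0.214],-1]]'
```

```text
clock: 1.1
position: [406.3, 175.0, 251.2]
ee_rot: [0.326, -0.338, 0.635, -0.614]
contact_force: [0.1, -1.0, 0.5]
gripper_width: -0.1
```

```bash
python3 -c "
from h import *
s=arm.read_state();print(s['clock'],s['position'],s['joints'],s['contact_force'],s['gripper_width']);print(R.from_quat(s['ee_rot']).as_matrix().round(3))"
```

```text
1.1 [406.25370301 175.03205859 251.22610341] [ 0.96734856 -0.17456249 -0.98934517  0.9325119  -0.62537607 -0.17284749] [ 0.11079799 -1.00258873  0.48530169] -0.09175643906887661
[[-0.034  0.559  0.829]
 [-0.999 -0.018 -0.029]
 [-0.002 -0.829  0.559]]
```

```bash
python3 -m creep '[[[20,-15,-10],[0,0,0],-1],[[40,-35,-25],[0,0,0],-1],[[55,-60,-45],[0,0,0],-1],[[70,-85,-60],[0,0,0],-1],[[80,-110,-80],[0,0,0],-1],[[80,-130,-100],[0,0,0],-1],[[80,-130,-100],[0,0,0],-1]]'; python3 -c "
from h import *
s=arm.read_state();print(s['joints'],s['contact_force']);save('side','s1');save('top','t1')"
```

```text
clock: 1.68
position: [482.8, 54.0, 188.3]
ee_rot: [0.343, -0.349, 0.639, -0.594]
contact_force: [0.6, -0.1, 0.9]
gripper_width: 0.1
[ 0.21374898 -0.02813939 -1.06897302  1.55926536 -0.16134803 -0.2118976 ] [ 0.6424546  -0.14068158  0.86875226]
```

View pics/s1.png

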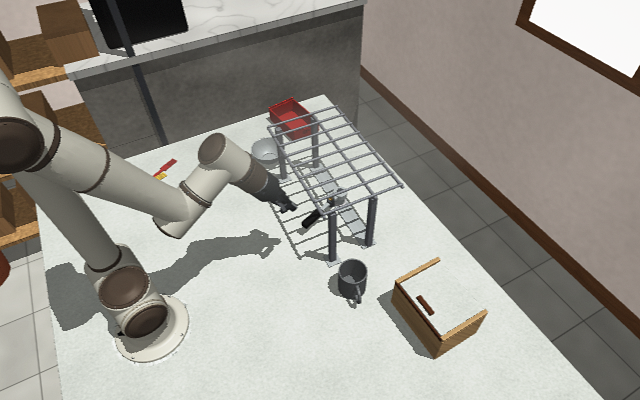

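View pics/t1.png

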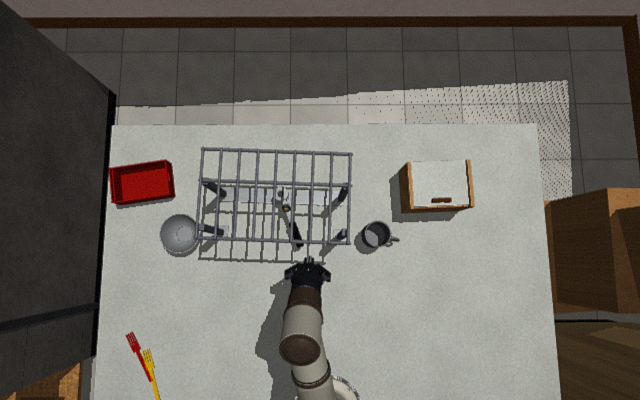

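The arm has run into the J3 and J5 limits. This is a bad wrist branch, because the forearm pitch is about equal to the tool pitch. I'll fit a simple kinematic model from the readings so I can choose a reachable lean and branch.

```bash
cat > kin.py <<'E'
import numpy as np, itertools
from scipy.spatial.transform import Rotation as R
from scipy.optimize import least_squares
from bench import arm
D=[([1.57264,.385504,.006755,-.000469,-1.194018,-.2586],[158.556,604.003,230.308],[.43237,-.55948,.56039,-.43128]),
([.96734856,-.17456249,-.98934517,.9325119,-.62537607,-.17284749],[406.254,175.032,251.226],[.326,-.338,.635,-.614]),
([.21374898,-.02813939,-1.06897302,1.55926536,-.16134803,-.2118976],[482.8,54.0,188.3],[.343,-.349,.639,-.594])]
Ry=lambda t:R.from_rotvec([0,t,0]);Rx=lambda t:R.from_rotvec([t,0,0]);Rz=lambda t:R.from_rotvec([0,0,t])
def fr(j,s):
    A=Rz(j[0])*Ry(j[1]);B=A*Ry(-j[2]);C=B*Rx(s[0]*j[3])*Ry(-j[4])*Rx(s[1]*j[5]);return A,B,C
def pos(j,p,s):
    a1,h,L1,a3,L2,L3=p;A,B,C=fr(j,s)
    return Rz(j[0]).apply([a1,0,h])+A.apply([0,0,L1])+B.apply([L2,0,a3])+C.apply([L3,0,0])
E
python3 - <<'E'
from kin import *
for s in itertools.product([1,-1],[1,-1]):
    c=[(fr(j,s)[2].inv()*R.from_quat(q)) for j,_,q in D]
    print(s,[round((c[0].inv()*x).magnitude(),3) for x in c[1:]])
    r=least_squares(lambda p:np.concatenate([pos(j,p,s)-x for j,x,_ in D]),[0,250,350,0,400,250],x_scale=100)
    print(r.x.round(1),r.cost, np.array(r.fun).round(1))
E
```

```text
(1, 1) [2.007, 3.072]
[  549.8 -1329.1   602.5   434.3  -360.6  -475.5] 14039.294626194891 [-159.9   -1.1   11.3  -12.2    2.7  -32.3   11.1  -25.    21. ]
(1, -1) [1.866, 3.119]
[  549.8 -1329.1   602.5   434.3  -360.6  -475.5] 14039.294626194902 [-159.9   -1.1   11.3  -12.2    2.7  -32.3   11.1  -25.    21. ]
(-1, 1) [0.172, 0.094]
[116.  352.9 535.2 -17.1 315.8 481.6] 13320.010462399216 [-159.9   -0.6    4.2   -8.2    3.5  -12.1    7.9  -26.7    7.9]
(-1, -1) [0.001, 0.001]
[116.  352.9 535.2 -17.1 315.8 481.6] 13320.010462397726 [-159.9   -0.6    4.2   -8.2    3.5  -12.1    7.9  -26.7    7.9]
```

```bash
cat > rec.py <<'E'
import json
from bench import arm
s=arm.read_state();open('st.jsonl','a').write(json.dumps([list(map(float,s[k])) for k in('joints','position','ee_rot')])+'\n');print([round(float(x),3) for x in s['joints']])
E
python3 rec.py
python3 -m creep '[[[-15,15,20],[0,0,0],-1],[[-30,35,40],[0,0,0],-1],[[-30,35,40],[0,0,0],-1]]'; python3 rec.py
python3 -m creep '[[[-15,30,20],[0,0.1,0],-1],[[-30,60,20],[0,0.2,0],-1],[[-30,60,20],[0,0.2,0],-1]]'; python3 rec.py
python3 -m creep '[[[0,30,20],[0,0.1,0],-1],[[0,60,30],[0,0.2,0],-1],[[0,80,30],[0,0.3,0],-1],[[0,80,30],[0,0.3,0],-1]]'; python3 rec.py
```

```text
[0.22, -0.029, -1.069, 1.561, -0.16, -0.215]
clock: 2.03
position: [459.4, 89.7, 228.0]
ee_rot: [0.34, -0.344, 0.64, -0.598]
contact_force: [0.8, 0.1, 2.8]
gripper_width: 0.0
[0.605, -0.113, -1.0, 1.004, -0.418, 0.035]
clock: 2.28
position: [430.1, 148.1, 248.3]
ee_rot: [0.4, -0.399, 0.603, -0.563]
contact_force: [3.9, -1.9, 1.0]
gripper_width: -0.4
[0.874, -0.084, -0.729, 0.454, -0.774, 0.352]
clock: 2.62
position: [435.5, 233.1, 279.2]
ee_rot: [0.484, -0.478, 0.537, -0.498]
contact_force: [0.8, -0.1, -0.8]
gripper_width: 0.2
[0.875, 0.105, -0.285, 0.093, -1.171, 0.627]
```

```bash
cat >> kin.py <<'E'
import json
S=(-1,-1)
def pos2(j,p):
    a1,h,L1,a3,L2,L3,yB,yw,zc=p
    A,B,C=fr(j,S);W=B*Rx(-j[3]);F=W*Ry(-j[4])
    return Rz(j[0]).apply([a1,0,h])+A.apply([0,0,L1])+B.apply([L2,yB,a3])+W.apply([0,yw,0])+F.apply([0,0,zc])+C.apply([L3,0,0])
D2=D[:2]+[tuple(json.loads(l)) for l in open('st.jsonl')]
E
python3 - <<'E'
from kin import *
f=lambda p:np.r_[np.concatenate([pos2(j,p)-x for j,x,_ in D2]),.002*(p-[0,250,400,0,400,250,0,0,0])]
r=least_squares(f,[0,250,350,0,400,250,-50,-50,0],x_scale=100)
print(r.x.round(1).tolist(),np.array(r.fun).round(1))
np.save('p.npy',r.x)
E
```

```text
[0.0, 160.6, 564.9, -0.0, 421.8, 297.7, 0.0, -159.8, -0.0] [-0.  -0.   0.   0.   0.   0.  -0.  -0.   0.   0.  -0.  -0.   0.   0.
 -0.   0.   0.  -0.   0.  -0.2  0.3 -0.   0.   0.1  0.  -0.3 -0. ]
```

```bash
cat >> kin.py <<'E'
lo=np.array([-3.14,-1.21,-1.07,-3.16,-2.99,-3.1]);hi=np.array([3.14,2.06,1.41,2.05,-.16,3.1])
P=np.load('p.npy') if __import__('os').path.exists('p.npy') else None
RC=fr(D2[0][0],S)[2].inv()*R.from_quat(D2[0][2])
def tgt(lean,yaw,sg):
    l=np.radians(lean);a=np.array([np.sin(l)*np.cos(yaw),np.sin(l)*np.sin(yaw),-np.cos(l)])
    x=sg*np.array([-np.sin(yaw),np.cos(yaw),0]);return R.from_matrix(np.c_[x,a,np.cross(x,a)])
rng=np.random.default_rng(0)
def ik(x,M,n=12,q0=None):
    out=[]
    for k in range(n):
        s=q0 if (q0 is not None and k==0) else rng.uniform(np.maximum(lo,-2),np.minimum(hi,2))
        f=lambda j:np.r_[(pos2(j,P)-x)/100,((fr(j,S)[2]*RC)*M.inv()).as_rotvec()]
        r=least_squares(f,np.clip(s,lo+.01,hi-.01),bounds=(lo,hi),max_nfev=80)
        if r.cost<1e-6 and not any(np.abs(r.x-o).max()<.02 for o in out): out.append(r.x)
    return out
E
python3 - <<'E'
from kin import *
for lean in(28,34,40):
  for yaw in(-.3,0,.3):
    for sg in(1,-1):
      for x in([545,50,33],[550,185,33],[490,45,150]):
        for j in ik(np.array(x),tgt(lean,yaw,sg)):
            print(lean,yaw,sg,x,j.round(2),np.minimum(j-lo,hi-j).min().round(2))
E
```

```text
28 -0.3 1 [490, 45, 150] [ 0.29  0.07 -1.05  1.45 -0.27  2.73] 0.02
28 -0.3 -1 [490, 45, 150] [ 0.29  0.07 -1.05  1.45 -0.27 -0.41] 0.02
40 0 1 [545, 50, 33] [-0.23  0.41 -0.7  -2.53 -0.26  1.16] 0.1
40 0.3 1 [545, 50, 33] [ 0.04  0.38 -0.49 -1.44 -0.17  0.07] 0.01
40 0.3 -1 [545, 50, 33] [ 0.04  0.38 -0.49 -1.44 -0.17 -3.07] 0.01
```

```bash
cat >> kin.py <<'E'
SEEDS=[[b,.4,-.7,w,-.4,c] for b in(-.3,.2) for w in(-3,-2.3,-1.2,0,1.2) for c in(-2,0,2)]
def ikb(x,M):
    best=[]
    for s in SEEDS:
        for j in ik(np.array(x,float),M,1,np.array(s)):
            if not any(np.abs(j-o).max()<.03 for o in best): best.append(j)
    return best
E
python3 - <<'E'
from kin import *
for lean in(32,36,40):
  for yaw in(-.6,-.3,0,.3,.6):
    for sg in(1,-1):
      for x in([545,50,33],[550,180,33],[470,50,33],[470,50,120]):
        for j in ikb(x,tgt(lean,yaw,sg)):
            print(lean,yaw,sg,x,j.round(2),np.minimum(j-lo,hi-j).min().round(2))
E
```

```text
32 -0.6 1 [550, 180, 33] [ 0.55  0.47 -0.89  1.65 -0.51  1.97] 0.18
32 -0.6 -1 [550, 180, 33] [ 0.55  0.47 -0.89  1.65 -0.51 -1.17] 0.18
32 0.6 1 [545, 50, 33] [ 0.16  0.39 -0.46 -0.85 -0.3  -0.36] 0.14
32 0.6 1 [470, 50, 33] [ 0.15  0.31 -0.59 -0.98 -0.28 -0.21] 0.12
32 0.6 1 [470, 50, 120] [ 0.3   0.11 -0.65 -0.53 -0.31 -0.8 ] 0.15
32 0.6 -1 [545, 50, 33] [ 0.16  0.39 -0.46 -0.85 -0.3   2.78] 0.14
32 0.6 -1 [470, 50, 33] [ 0.15  0.31 -0.59 -0.98 -0.28  2.93] 0.12
32 0.6 -1 [470, 50, 120] [ 0.3   0.11 -0.65 -0.53 -0.31  2.34] 0.15
36 -0.6 1 [550, 180, 33] [ 0.55  0.48 -0.91  1.75 -0.57  1.87] 0.16
36 -0.6 -1 [550, 180, 33] [ 0.55  0.48 -0.91  1.75 -0.57 -1.27] 0.16
36 0.6 1 [545, 50, 33] [ 0.07  0.4  -0.44 -1.07 -0.35 -0.08] 0.19
36 0.6 1 [470, 50, 33] [ 0.02  0.32 -0.58 -1.21 -0.35  0.11] 0.19
36 0.6 1 [470, 50, 120] [ 0.22  0.11 -0.61 -0.74 -0.33 -0.55] 0.17
36 0.6 -1 [545, 50, 33] [ 0.07  0.4  -0.44 -1.07 -0.35  3.06] 0.04
36 0.6 -1 [470, 50, 33] [ 0.02  0.32 -0.58 -1.21 -0.35 -3.04] 0.06
36 0.6 -1 [470, 50, 120] [ 0.22  0.11 -0.61 -0.74 -0.33  2.59] 0.17
40 -0.6 1 [550, 180, 33]
[... 470 characters left out ...]
 -0.65 -1.75 -0.27  0.52] 0.11
40 0.3 -1 [545, 50, 33] [ 0.04  0.38 -0.49 -1.44 -0.17 -3.07] 0.01
40 0.3 -1 [470, 50, 33] [-0.12  0.32 -0.65 -1.75 -0.27 -2.63] 0.11
40 0.6 1 [545, 50, 33] [-0.03  0.41 -0.44 -1.27 -0.41  0.19] 0.25
40 0.6 1 [550, 180, 33] [ 0.29  0.42 -0.42 -1.29 -0.2  -0.05] 0.04
40 0.6 1 [470, 50, 33] [-0.1   0.34 -0.59 -1.41 -0.43  0.4 ] 0.27
40 0.6 1 [470, 50, 120] [ 0.11  0.12 -0.59 -0.96 -0.38 -0.26] 0.22
40 0.6 -1 [545, 50, 33] [-0.03  0.41 -0.44 -1.27 -0.41 -2.95] 0.15
40 0.6 -1 [550, 180, 33] [ 0.29  0.42 -0.42 -1.29 -0.2   3.09] 0.01
40 0.6 -1 [470, 50, 33] [-0.1   0.34 -0.59 -1.41 -0.43 -2.75] 0.27
40 0.6 -1 [470, 50, 120] [ 0.11  0.12 -0.59 -0.96 -0.38  2.88] 0.22
```

```bash
python3 - <<'E'
from kin import *
import warnings
def m(j):return np.minimum(j-lo,hi-j).min()
s0=np.array([.07,.4,-.44,-1.07,-.35,-.08])
pts=[[470,45,120],[470,45,33],[538,45,33],[535,80,33],[532,120,33],[535,160,33],[542,190,33]]
for lean in(34,37,40):
  for y0 in(.5,.7,.9):
    for y1 in(.5,.7,.9,1.1):
      yaws=[y0]*3+list(np.linspace(y0,y1,4)); q=None;ms=[]
      for x,y in list(zip(pts,yaws))[2::-1]+list(zip(pts,yaws))[3:]:
        if x==pts[3]: q=q2
        r=ik(np.array(x,float),tgt(lean,y,1),1,q if q is not None else s0)
        if not r: ms.append(-1);continue
        q=r[0]
        if x==pts[2]:q2=q
        ms.append(round(m(q),2))
      print(lean,y0,y1,ms,q.round(2))
E
```

```text
34 0.5 0.5 [np.float64(0.08), np.float64(0.08), np.float64(0.03), np.float64(0.01), -1, -1, -1] [ 0.26  0.38 -0.51 -0.91 -0.17 -0.46]
34 0.5 0.7 [np.float64(0.08), np.float64(0.08), np.float64(0.03), np.float64(0.01), np.float64(0.0), np.float64(0.0), np.float64(0.03)] [ 0.45  0.41 -0.45 -0.84 -0.19 -0.54]
34 0.5 0.9 [np.float64(0.08), np.float64(0.08), np.float64(0.03), np.float64(0.01), np.float64(0.07), np.float64(0.13), np.float64(0.21)] [ 0.36  0.43 -0.39 -0.92 -0.37 -0.22]
34 0.5 1.1 [np.float64(0.08), np.float64(0.08), np.float64(0.03), np.float64(0.01), np.float64(0.14), np.float64(0.25), np.float64(0.37)] [ 0.3   0.46 -0.33 -0.91 -0.53 -0.02]
34 0.7 0.5 [np.float64(0.25), np.float64(0.24), np.float64(0.28), np.float64(0.2), np.float64(0.07), -1, -1] [ 0.29  0.38 -0.48 -0.94 -0.23 -0.36]
34 0.7 0.7 [np.float64(0.25), np.float64(0.24), np.float64(0.28), np.float64(0.2), np.float64(0.14), np.float64(0.07), np.float64(0.03)] [ 0.45  0.41 -0.45 -0.84 -0.19 -0.54]
34 0.7 0.9 [np.float64(0.25), np.float64(0.24), np.float64(0.28), np.float64(0.2), np.float64(0.19), np.float64(0.19),
[... 4287 characters left out ...]
.6   0.23]
40 0.9 0.5 [np.float64(0.48), np.float64(0.47), np.float64(0.52), np.float64(0.43), np.float64(0.28), np.float64(0.11), -1] [ 0.22  0.4  -0.45 -1.33 -0.27  0.08]
40 0.9 0.7 [np.float64(0.48), np.float64(0.47), np.float64(0.52), np.float64(0.43), np.float64(0.33), np.float64(0.22), np.float64(0.12)] [ 0.28  0.42 -0.42 -1.28 -0.28  0.03]
40 0.9 0.9 [np.float64(0.48), np.float64(0.47), np.float64(0.52), np.float64(0.43), np.float64(0.38), np.float64(0.32), np.float64(0.28)] [ 0.23  0.44 -0.38 -1.2  -0.44  0.14]
40 0.9 1.1 [np.float64(0.48), np.float64(0.47), np.float64(0.52), np.float64(0.43), np.float64(0.42), np.float64(0.42), np.float64(0.44)] [ 0.2   0.47 -0.32 -1.11 -0.6   0.23]
```

```bash
cat > plan.py <<'E'
from kin import *
def m(j):return np.minimum(j-lo,hi-j).min()
def path(q,x0,M0,x1,M1,n=10,pr=True):
    rv=(M1*M0.inv()).as_rotvec();out=[]
    for t in np.linspace(0,1,n+1)[1:]:
        r=ik(x0+t*(x1-x0),R.from_rotvec(t*rv)*M0,1,q)
        if not r: return None,rv,out+[-1]
        out.append(round(float(min(m(r[0]),9)),2)); q=r[0]
    return q,rv,out
E
python3 - <<'E'
from plan import *
s=arm.read_state();q=s['joints'];x0=s['position'];M0=R.from_quat(s['ee_rot'])
for mid in([450,120,250],[450,45,200],[480,100,160]):
  for roll in range(-180,180,45):
    M=tgt(38,.85,1)*Ry(np.radians(roll))
    qq,rv,o=path(q,x0,M0,np.array(mid,float),M)
    print(mid,roll,rv.round(3),np.linalg.norm(rv).round(2),o[-1],min(o),None if qq is None else qq.round(2))
E
```

```text
[450, 120, 250] -180 [ 0.281 -0.541  0.871] 1.06 0.45 0.39 [ 0.39 -0.1  -0.51 -0.5  -0.61  2.37]
[450, 120, 250] -135 [ 0.517 -0.388  0.122] 0.66 0.45 0.44 [ 0.39 -0.1  -0.51 -0.5  -0.61  1.58]
[450, 120, 250] -90 [ 0.696 -0.196 -0.633] 0.96 0.45 0.45 [ 0.39 -0.1  -0.51 -0.5  -0.61  0.8 ]
[450, 120, 250] -45 [ 0.815  0.036 -1.392] 1.61 0.45 0.45 [ 0.39 -0.1  -0.51 -0.5  -0.61  0.01]
[450, 120, 250] 0 [ 0.861  0.315 -2.148] 2.34 0.45 0.45 [ 0.39 -0.1  -0.51 -0.5  -0.61 -0.77]
[450, 120, 250] 45 [ 0.806  0.657 -2.896] 3.08 0.45 0.45 [ 0.39 -0.1  -0.51 -0.5  -0.61 -1.56]
[450, 120, 250] 90 [-0.379 -0.706  2.33 ] 2.46 -1 -1 None
[450, 120, 250] 135 [-0.013 -0.65   1.61 ] 1.74 -1 -1 None
[450, 45, 200] -180 [ 0.281 -0.541  0.871] 1.06 0.29 0.29 [ 0.08 -0.01 -0.49 -0.72 -0.7   2.81]
[450, 45, 200] -135 [ 0.517 -0.388  0.122] 0.66 0.54 0.46 [ 0.08 -0.01 -0.49 -0.72 -0.7   2.02]
[450, 45, 200] -90 [ 0.696 -0.196 -0.633] 0.96 0.54 0.53 [ 0.08 -0.01 -0.49 -0.72 -0.7   1.24]
[450, 45, 200] -45 [ 0.815  0.036 -1.392] 1.61 0.54 0.54 [ 0.08 -0.01 -0.49 -0.72 -0.7   0.45]
[450, 45, 200] 0 [ 0.861  
[... 267 characters left out ...]
 -1 None
[480, 100, 160] -180 [ 0.281 -0.541  0.871] 1.06 0.32 0.25 [ 0.22  0.1  -0.5  -0.77 -0.55  2.78]
[480, 100, 160] -135 [ 0.517 -0.388  0.122] 0.66 0.39 0.33 [ 0.22  0.1  -0.5  -0.77 -0.55  2.  ]
[480, 100, 160] -90 [ 0.696 -0.196 -0.633] 0.96 0.39 0.39 [ 0.22  0.1  -0.5  -0.77 -0.55  1.21]
[480, 100, 160] -45 [ 0.815  0.036 -1.392] 1.61 0.39 0.39 [ 0.22  0.1  -0.5  -0.77 -0.55  0.43]
[480, 100, 160] 0 [ 0.861  0.315 -2.148] 2.34 0.39 0.39 [ 0.22  0.1  -0.5  -0.77 -0.55 -0.36]
[480, 100, 160] 45 [ 0.806  0.657 -2.896] 3.08 0.39 0.39 [ 0.22  0.1  -0.5  -0.77 -0.55 -1.14]
[480, 100, 160] 90 [-0.379 -0.706  2.33 ] 2.46 -1 -1 None
[480, 100, 160] 135 [-0.013 -0.65   1.61 ] 1.74 -1 -1 None
```

```bash
python3 -m creep '[[[2,-23,-10],[0.065,-0.048,0.015],-1],[[4,-47,-20],[0.13,-0.097,0.03],-1],[[5,-70,-30],[0.19,-0.145,0.046],-1],[[7,-94,-40],[0.26,-0.194,0.061],-1],[[9,-118,-49],[0.32,-0.24,0.076],-1],[[11,-141,-59],[0.39,-0.29,0.09],-1],[[13,-165,-69],[0.45,-0.34,0.107],-1],[[14,-188,-79],[0.517,-0.388,0.122],-1],[[14,-188,-79],[0.517,-0.388,0.122],-1]]'; python3 rec.py
python3 - <<'E'
from plan import *
s=arm.read_state();q=s['joints'];M0=R.from_quat(s['ee_rot']);print(M0.as_matrix().round(3))
for x in([470,40,120],[480,40,30],[538,40,30],[535,80,30],[532,120,30],[535,160,30],[542,190,30]):
    x=np.array(x,float);q,rv,o=path(q,pos2(q,P),M0,x,M0,5);print(x,o,q.round(2))
E
```

```text
clock: 3.37
position: [441.8, 46.9, 200.0]
ee_rot: [-0.279, 0.473, -0.454, 0.702]
contact_force: [-0.3, -0.7, -0.4]
gripper_width: -0.2
[0.15, -0.024, -0.515, -0.621, -0.692, 1.885]
[[ 0.14   0.374  0.917]
 [-0.901  0.432 -0.039]
 [-0.41  -0.821  0.398]]
[470.  40. 120.] [0.51, 0.49, 0.47, 0.46, 0.44] [ 0.06  0.17 -0.51 -0.81 -0.6   2.18]
[480.  40.  30.] [0.42, 0.41, 0.39, 0.38, 0.37] [-0.03  0.37 -0.5  -1.06 -0.53  2.54]
[538.  40.  30.] [0.37, 0.38, 0.38, 0.38, 0.38] [-0.    0.43 -0.39 -0.99 -0.54  2.44]
[535.  80.  30.] [0.37, 0.36, 0.35, 0.34, 0.33] [ 0.09  0.42 -0.41 -1.   -0.49  2.39]
[532. 120.  30.] [0.32, 0.31, 0.3, 0.29, 0.27] [ 0.18  0.42 -0.42 -1.01 -0.43  2.32]
[535. 160.  30.] [0.26, 0.25, 0.24, 0.23, 0.22] [ 0.28  0.42 -0.41 -1.   -0.38  2.23]
[542. 190.  30.] [0.21, 0.2, 0.2, 0.19, 0.18] [ 0.35  0.43 -0.39 -0.97 -0.34  2.14]
```

```bash
python3 -m creep '[[[10,-2,-25],[0,0,0],-1],[[20,-4,-50],[0,0,0],-1],[[30,-6,-80],[0,0,0],-1],[[33,-6,-110],[0,0,0],-1],[[36,-6,-140],[0,0,0],-1],[[38,-6,-160],[0,0,0],-1],[[38,-6,-170],[0,0,0],-1],[[38,-6,-170],[0,0,0],-1]]'; python3 rec.py
python3 - <<'E'
from h import *
save('side','s2');save('top','t2')
E
```

```text
clock: 4.03
position: [478.6, 41.2, 27.2]
ee_rot: [-0.281, 0.476, -0.454, 0.699]
contact_force: [-1.2, -0.2, -0.5]
gripper_width: -0.1
[-0.02, 0.377, -0.501, -1.05, -0.528, 2.532]
```

View pics/s2.png

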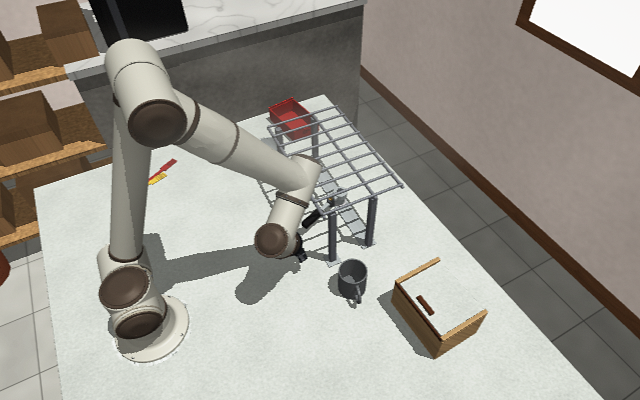

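View pics/t2.png

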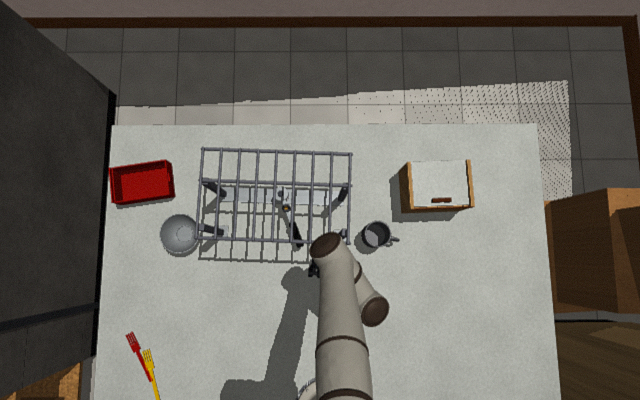

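```bash
cat >> plan.py <<'E'
def links(j):
    a1,h,L1,a3,L2,L3,yB,yw,zc=P;A,B,C=fr(j,S)
    e=np.array([0,0,h])+A.apply([0,0,L1]);f=e+B.apply([L2,0,0]);w=f+(B*Rx(-j[3])).apply([0,yw,0]);return e,f,w,w+C.apply([L3,0,0])
E
python3 - <<'E'
from plan import *
for j in([-.02,.377,-.501,-1.05,-.528,2.532],[0,.43,-.39,-.99,-.54,2.44],[.28,.42,-.41,-1,-.38,2.23],[.35,.43,-.39,-.97,-.34,2.14]):
    print([x.round().tolist() for x in links(j)])
E
```

```text
[[208.0, -4.0, 686.0], [477.0, -10.0, 361.0], [369.0, -87.0, 273.0], [478.0, 41.0, 27.0]]
[[235.0, 0.0, 674.0], [523.0, 0.0, 366.0], [426.0, -88.0, 275.0], [538.0, 40.0, 31.0]]
[[221.0, 64.0, 676.0], [495.0, 142.0, 365.0], [423.0, 32.0, 274.0], [535.0, 161.0, 30.0]]
[[221.0, 81.0, 674.0], [492.0, 179.0, 366.0], [432.0, 62.0, 276.0], [545.0, 190.0, 32.0]]
```

```bash
python3 -m creep '[[[15,-2,2],[0,0,0],-1],[[30,-3,3],[0,0,0],-1],[[45,-3,3],[0,0,0],-1],[[60,-3,3],[0,0,0],-1],[[63,-3,3],[0,0,0],-1],[[63,-3,3],[0,0,0],-1]]'; python3 rec.py
python3 -m creep '[[[0,5,0],[0,0,0],-1],[[0,10,0],[0,0,0],-1],[[0,15,0],[0,0,0],-1],[[0,15,0],[0,0,0],-1]]'
python3 -m creep '[[[0,5,0],[0,0,0],-1],[[0,10,0],[0,0,0],-1],[[0,15,0],[0,0,0],-1],[[0,15,0],[0,0,0],-1]]'; python3 rec.py
```

```text
clock: 4.63
position: [544.4, 38.8, 34.6]
ee_rot: [-0.279, 0.472, -0.455, 0.702]
contact_force: [0.1, 0.1, -0.3]
gripper_width: 0.0
[0.003, 0.429, -0.376, -0.966, -0.55, 2.414]
clock: 4.97
position: [542.9, 54.2, 33.4]
ee_rot: [-0.279, 0.474, -0.454, 0.701]
contact_force: [0.2, -0.0, -0.1]
gripper_width: 0.2
clock: 5.3
position: [543.6, 68.8, 33.2]
ee_rot: [-0.279, 0.474, -0.455, 0.701]
contact_force: [0.2, -0.8, 0.1]
gripper_width: 0.0
[0.07, 0.426, -0.387, -0.976, -0.509, 2.369]
```

```bash
python3 - <<'E'
from h import *
save('side','s3');save('top','t3')
for n,(a,b,c,d) in {'t3':(135,275,190,360),'s3':(90,290,240,420)}.items():
    s=cv2.imread(f'pics/{n}.png')[a:b,c:d];cv2.imwrite(f'pics/{n}z.png',cv2.resize(s,None,fx=3,fy=3,interpolation=cv2.INTER_CUBIC))
a=cv2.imread('pics/t3z.png');b=cv2.imread('pics/s3z.png')
E
```

```text
(no output)
```

View pics/t3z.png

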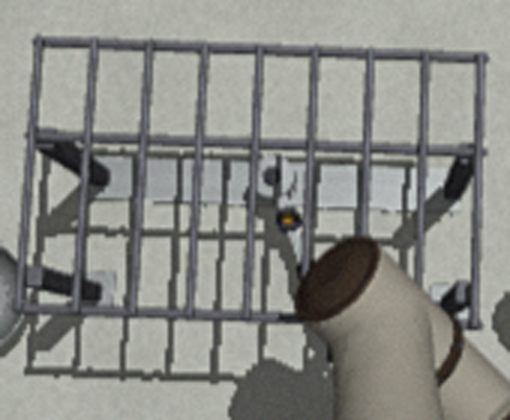

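View pics/s3z.png

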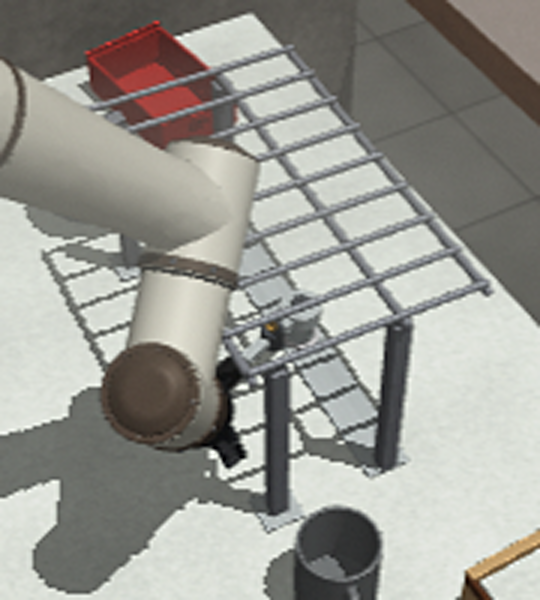

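The knuckle's orange pin is still visible in both views (top crop (288,218), side crop (271,328)) and hasn't moved, so there is no contact yet. I'll push in small steps and watch the force.

```bash
python3 -m creep '[[[0,4,0],[0,0,0],-1],[[0,8,0],[0,0,0],-1],[[0,12,0],[0,0,0],-1],[[0,12,0],[0,0,0],-1]]'
python3 -m creep '[[[0,4,0],[0,0,0],-1],[[-1,8,0],[0,0,0],-1],[[-1,12,0],[0,0,0],-1],[[-1,15,0],[0,0,0],-1],[[-1,15,0],[0,0,0],-1]]'
python3 -m creep '[[[0,4,0],[0,0,0],-1],[[-1,8,0],[0,0,0],-1],[[-1,12,0],[0,0,0],-1],[[-1,15,0],[0,0,0],-1],[[-1,15,0],[0,0,0],-1]]'
```

```text
clock: 5.73
position: [543.4, 80.5, 33.0]
ee_rot: [-0.279, 0.474, -0.455, 0.701]
contact_force: [-0.9, -1.6, -0.6]
gripper_width: -0.1
clock: 6.15
position: [542.4, 96.0, 33.2]
ee_rot: [-0.279, 0.474, -0.454, 0.701]
contact_force: [-0.2, -1.6, 0.1]
gripper_width: 0.1
clock: 6.57
position: [541.5, 111.0, 33.2]
ee_rot: [-0.279, 0.474, -0.454, 0.701]
contact_force: [-0.7, -1.1, -0.8]
gripper_width: 0.1
```

```bash
cat > pin.py <<'E'
from h import *
import sys
O=np.array([690.6,149.3])
def pin(n,fn):
    im,d=save(n,fn);hsv=cv2.cvtColor(im,cv2.COLOR_RGB2HSV)
    m=cv2.inRange(hsv,(8,110,80),(28,255,255));box=np.zeros_like(m)
    if n=='top': box[185:235,270:305]=1
    else: box[180:225,310:350]=1
    m=m*box;ys,xs=np.nonzero(m)
    if len(xs)==0: print(n,'none');return
    w=onz(n,xs.mean(),ys.mean(),66);v=w[:2]-O;a=np.arctan2(v[1],-v[0])
    print(n,len(xs),xs.mean().round(1),ys.mean().round(1),w.round(1),np.linalg.norm(v).round(1),'bolt~',round(a-.038+.5,3))
    a,b,c,d=(135,275,190,360) if n=='top' else (90,290,240,420)
    cv2.imwrite(f'pics/{fn}z.png',cv2.resize(im[a:b,c:d,::-1],None,fx=3,fy=3,interpolation=cv2.INTER_CUBIC))
pin('top','t'+sys.argv[1]);pin('side','s'+sys.argv[1])
E
python3 pin.py 4
```

```text
top none
side none
```

```bash
ls pics
```

```text
s0.npy
s0.png
s0z.png
s1.npy
s1.png
s2.npy
s2.png
s3.npy
s3.png
s3z.png
s4.npy
s4.png
t0.npy
t0.png
t0z.png
t1.npy
t1.png
t2.npy
t2.png
t3.npy
t3.png
t3z.png
t4.npy
t4.png
```

```bash
python3 - <<'E'
import cv2,numpy as np
t=cv2.imread('pics/t4.png');s=cv2.imread('pics/s4.png')
cv2.imwrite('pics/c4.png',np.hstack([cv2.resize(t[150:260,240:340],(400,440),interpolation=3),cv2.resize(s[140:260,270:370],(400,440),interpolation=3)]))
E
```

```text
(no output)
```

View pics/c4.png

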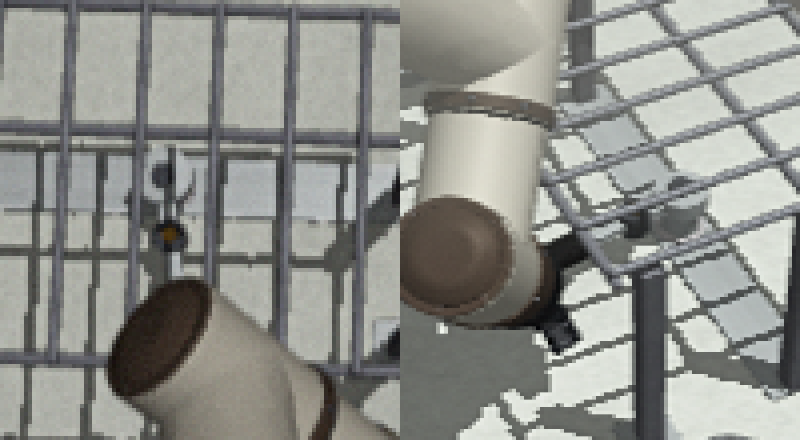

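The wrench is turning: the pin has moved to top pixel ≈(282.5,208.5), almost in line with the head.

```bash
python3 - <<'E'
from h import *
for n in('t3','t4'):
    im=cv2.imread(f'pics/{n}.png');h=cv2.cvtColor(im,cv2.COLOR_BGR2HSV);
    r=h[200:222,272:296]; m=(r[...,1]>90)&(r[...,0]<35); ys,xs=np.nonzero(m);print(n,len(xs),xs.mean()+272,ys.mean()+200, r[m][:5].tolist())
    w=onz('top',xs.mean()+272,ys.mean()+200,66);v=w[:2]-[690.6,149.3];print(w,np.hypot(*v),np.arctan2(v[1],-v[0])-.038+.5)
E
```

```text
t3 14 285.42857142857144 207.42857142857142 [[17, 159, 61], [16, 152, 62], [18, 98, 34], [16, 160, 59], [19, 209, 84]]
[644.17545063 132.6722252   66.        ] 49.31249008988932 0.11806743036039602
t4 19 283.1578947368421 211.42105263157896 [[14, 131, 37], [14, 109, 35], [20, 209, 56], [19, 188, 68], [18, 192, 57]]
[631.20470174 139.94653213  66.        ] 60.1272718160721 0.3058045011399336
```

```bash
python3 -m creep '[[[-1,5,0],[0,0,0],-1],[[-1,10,0],[0,0,0],-1],[[-1,15,0],[0,0,0],-1],[[-1,20,0],[0,0,0],-1],[[-1,20,0],[0,0,0],-1]]'
python3 -m creep '[[[0,5,0],[0,0,0],-1],[[0,10,0],[0,0,0],-1],[[0,15,0],[0,0,0],-1],[[0,15,0],[0,0,0],-1]]'
sed -i 's/(8,110,80),(28,255,255)/(8,150,50),(28,255,255)/' pin.py; sed -i 's/185:235,270:305/192:218,265:300/' pin.py; python3 pin.py 5; python3 rec.py
```

```text
clock: 7.08
position: [540.4, 131.3, 33.2]
ee_rot: [-0.279, 0.474, -0.454, 0.701]
contact_force: [-1.5, -0.4, 0.3]
gripper_width: -0.4
clock: 7.42
position: [540.5, 146.2, 33.2]
ee_rot: [-0.279, 0.474, -0.454, 0.701]
contact_force: [0.1, -0.4, -0.8]
gripper_width: -0.1
top 10 278.5 208.2 [641.8 155.1  66. ] 49.2 bolt~ 0.579
side none
[0.249, 0.419, -0.4, -0.98, -0.403, 2.227]
```

```bash
cat > crop.py <<'E'
import cv2,numpy as np,sys
k=sys.argv[1];t=cv2.imread(f'pics/t{k}.png');s=cv2.imread(f'pics/s{k}.png')
cv2.imwrite(f'pics/c{k}.png',np.hstack([cv2.resize(t[150:260,240:340],(400,440),interpolation=3),cv2.resize(s[140:260,270:370],(400,440),interpolation=3)]))
E
python3 crop.py 5
```

```text
(no output)
```

View pics/c5.png

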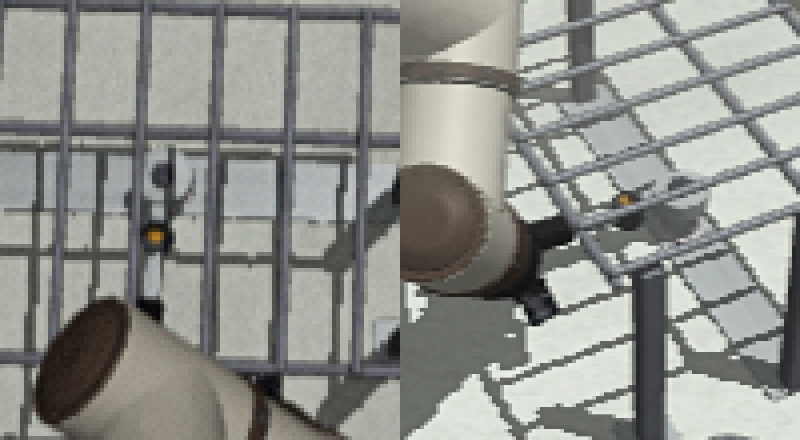

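```bash
python3 -m creep '[[[0,5,0],[0,0,0],-1],[[0,10,0],[0,0,0],-1],[[1,15,0],[0,0,0],-1],[[1,15,0],[0,0,0],-1]]'; python3 pin.py 6
python3 -m creep '[[[0,3,0],[0,0,0],-1],[[0,5,0],[0,0,0],-1],[[0,5,0],[0,0,0],-1]]'; python3 pin.py 7
python3 -m creep '[[[0,3,0],[0,0,0],-1],[[0,5,0],[0,0,0],-1],[[0,5,0],[0,0,0],-1]]';python3 pin.py 8
```

```text
clock: 7.85
position: [542.1, 161.0, 33.4]
ee_rot: [-0.279, 0.473, -0.455, 0.701]
contact_force: [0.8, -1.5, -0.8]
gripper_width: 0.2
top 9 277.0 208.0 [642.4 159.9  66. ] 49.3 bolt~ 0.679
side 2 325.5 193.5 [641.  160.7  66. ] 50.9 bolt~ 0.688
clock: 8.2
position: [542.1, 165.2, 33.4]
ee_rot: [-0.279, 0.473, -0.455, 0.701]
contact_force: [0.1, -2.5, 0.6]
gripper_width: -0.0
top 10 276.8 208.0 [642.5 160.6  66. ] 49.4 bolt~ 0.692
side 1 325.0 192.0 [642.8 167.6  66. ] 51.2 bolt~ 0.827
clock: 8.55
position: [541.7, 170.4, 33.2]
ee_rot: [-0.279, 0.474, -0.455, 0.701]
contact_force: [1.1, -2.1, -0.4]
gripper_width: -0.2
top 9 276.0 208.0 [642.5 163.1  66. ] 50.1 bolt~ 0.742
side none
```

```bash
python3 -m creep '[[[0,3,0],[0,0,0],-1],[[0,4,0],[0,0,0],-1],[[0,4,0],[0,0,0],-1]]'; python3 pin.py 9
python3 -m creep '[[[0,3,0],[0,0,0],-1],[[0,4,0],[0,0,0],-1],[[0,4,0],[0,0,0],-1]]'; python3 pin.py 10; python3 crop.py 10
```

```text
clock: 8.9
position: [541.7, 174.1, 33.2]
ee_rot: [-0.279, 0.474, -0.455, 0.701]
contact_force: [1.7, -3.8, -0.2]
gripper_width: -0.1
top 9 276.0 208.0 [642.5 163.1  66. ] 50.1 bolt~ 0.742
side none
clock: 9.25
position: [542.1, 175.9, 33.0]
ee_rot: [-0.279, 0.473, -0.457, 0.7]
contact_force: [0.3, -10.5, 1.5]
gripper_width: -0.3
top 9 276.0 208.0 [642.5 163.1  66. ] 50.1 bolt~ 0.742
side none
```

View pics/c10.png

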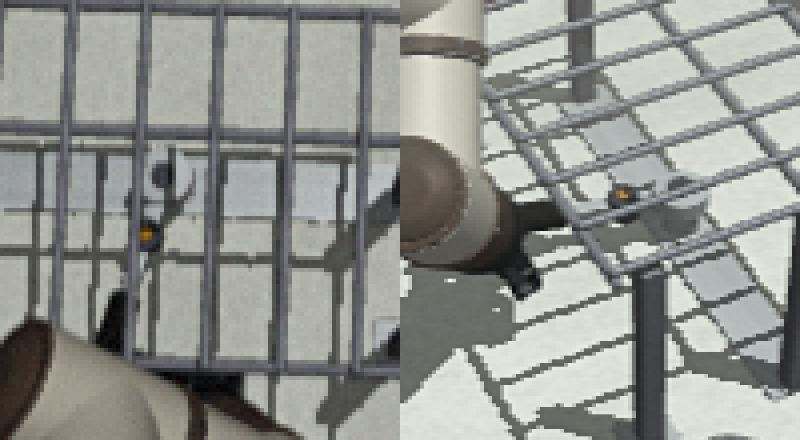

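Force jumped to 10.5 N at TCP y≈175 with the pin stationary, so the bolt is tight. Next I'll bend the knuckle, which should take about 28 mm of travel.

```bash
python3 -m creep '[[[0,3,0],[0,0,0],-1],[[0,6,0],[0,0,0],-1],[[1,9,0],[0,0,0],-1],[[1,9,0],[0,0,0],-1]]'
python3 -m creep '[[[0,3,0],[0,0,0],-1],[[0,5,0],[0,0,0],-1],[[1,7,0],[0,0,0],-1],[[1,7,0],[0,0,0],-1]]';python3 pin.py 11; python3 crop.py 11; python3 rec.py
```

```text
clock: 9.68
position: [543.8, 184.4, 33.1]
ee_rot: [-0.279, 0.472, -0.457, 0.7]
contact_force: [0.5, -11.2, 0.5]
gripper_width: -0.1
clock: 10.02
position: [544.5, 191.1, 32.8]
ee_rot: [-0.279, 0.472, -0.457, 0.7]
contact_force: [1.9, -12.2, 0.5]
gripper_width: 0.2
top 9 276.0 208.0 [642.5 163.1  66. ] 50.1 bolt~ 0.742
side none
[0.364, 0.428, -0.394, -0.943, -0.332, 2.099]
```

View pics/c11.png

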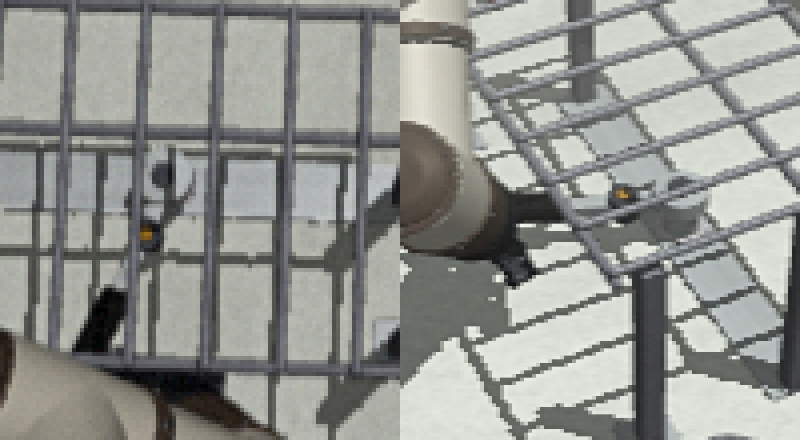

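```bash
cat > ang.py <<'E'
from h import *
import sys
k=sys.argv[1];t=cv2.imread(f'pics/t{k}.png').astype(int)
# dark grip pixels right below the knuckle, row-wise centre, above arm
m=(t.max(2)<32);pin=np.array([642.7,163.5])
x0,x1,y0,y1=map(int,sys.argv[2:6])
for y in range(y0,y1):
    xs=np.nonzero(m[y,x0:x1])[0]+x0
    if len(xs):
        c=(xs.min()+xs.max())/2;w=onz('top',c,y,61);v=w[:2]-pin;print(y,xs.min(),xs.max(),round(np.hypot(*v)),'click',round(np.arctan2(v[1],-v[0])-.288,3))
E
python3 ang.py 11 255 275 222 240
```

```text
222 267 267 53 click 0.282
223 266 269 55 click 0.225
224 265 270 58 click 0.197
225 264 270 62 click 0.195
226 263 270 65 click 0.194
227 263 270 68 click 0.171
228 263 270 71 click 0.151
229 263 269 75 click 0.152
230 262 268 79 click 0.171
231 262 268 82 click 0.153
232 261 268 86 click 0.153
233 261 267 89 click 0.154
234 260 266 93 click 0.17
235 260 266 96 click 0.155
236 259 266 100 click 0.155
237 259 266 103 click 0.142
```

Vision gives a click angle of about 0.155, which agrees with the travel geometry. I need about 11 mm more.

```bash
python3 -m creep '[[[0,3,0],[0,0,0],-1],[[0,6,0],[0,0,0],-1],[[1,9,0],[0,0,0],-1],[[1,11,0],[0,0,0],-1],[[1,11,0],[0,0,0],-1]]';python3 pin.py 12; python3 crop.py 12; python3 rec.py; python3 ang.py 12 245 275 224 238
```

```text
clock: 10.53
position: [544.3, 202.0, 32.0]
ee_rot: [-0.28, 0.473, -0.457, 0.699]
contact_force: [0.4, -12.4, 0.0]
gripper_width: -0.5
top 9 276.0 208.0 [642.5 163.1  66. ] 50.1 bolt~ 0.742
side none
[0.391, 0.431, -0.392, -0.932, -0.319, 2.066]
224 263 270 60 click 0.245
225 262 269 64 click 0.262
226 262 268 68 click 0.257
227 261 268 71 click 0.253
228 261 268 74 click 0.23
229 260 267 79 click 0.245
230 260 266 82 click 0.241
231 259 266 86 click 0.238
232 258 265 90 click 0.251
233 258 265 93 click 0.233
234 257 264 97 click 0.245
235 256 263 102 click 0.256
236 255 263 105 click 0.252
237 255 263 108 click 0.237
```

View pics/c12.png

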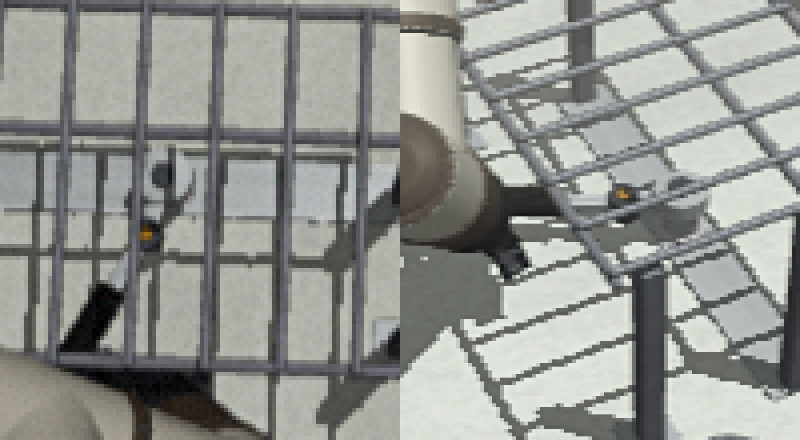

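Click is about 0.245 and the bolt about 0.74. I'll back off to -y, then out toward the front.

```bash
python3 -m creep '[[[0,-4,0],[0,0,0],-1],[[0,-10,0],[0,0,0],-1],[[0,-20,0],[0,0,0],-1],[[0,-32,0],[0,0,0],-1],[[0,-45,0],[0,0,0],-1],[[0,-60,0],[0,0,0],-1],[[0,-75,0],[0,0,0],-1],[[0,-75,0],[0,0,0],-1]]'
python3 -m creep '[[[-15,0,0],[0,0,0],-1],[[-35,0,0],[0,0,0],-1],[[-55,0,5],[0,0,0],-1],[[-70,0,15],[0,0,0],-1],[[-80,0,35],[0,0,0],-1],[[-90,0,60],[0,0,0],-1],[[-95,0,85],[0,0,0],-1],[[-100,0,110],[0,0,0],-1],[[-100,0,110],[0,0,0],-1]]'; python3 rec.py
python3 pin.py 13; python3 ang.py 13 235 275 224 245
```

```text
clock: 11.3
position: [544.8, 128.7, 33.4]
ee_rot: [-0.278, 0.474, -0.455, 0.7]
contact_force: [0.7, -0.5, -0.1]
gripper_width: 0.2
clock: 12.05
position: [445.2, 131.9, 148.3]
ee_rot: [-0.277, 0.471, -0.454, 0.704]
contact_force: [-0.5, 0.3, 0.4]
gripper_width: -0.0
[0.401, 0.055, -0.599, -0.648, -0.432, 1.756]
top 8 276.1 208.1 [642.1 162.7  66. ] 50.4 bolt~ 0.732
side none
224 263 270 60 click 0.245
225 263 269 63 click 0.24
226 262 268 68 click 0.257
227 261 268 71 click 0.253
228 261 268 74 click 0.23
229 260 267 79 click 0.245
230 259 266 83 click 0.258
231 259 266 86 click 0.238
232 258 265 90 click 0.251
233 258 265 93 click 0.233
234 257 264 97 click 0.245
235 256 263 102 click 0.256
236 256 263 104 click 0.239
237 255 262 109 click 0.25
242 253 259 126 click 0.238
243 254 259 128 click 0.214
244 255 258 131 click 0.202
```

View pics/t13.png

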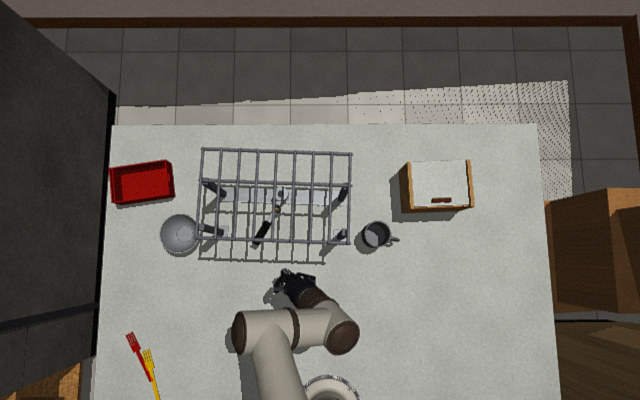

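View pics/s13.png

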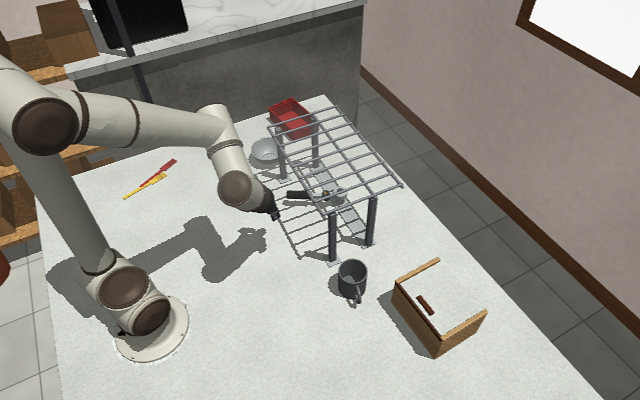

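The arm is clear of everything. The handle is bent (pin at top (276,208), free end near (257,242)). The mug (376,235) and bowl (180,235) are where they started. Handing in.

```bash
python3 -c "
from bench import arm
print(arm.job_done());s=arm.read_state();print(s['clock'],s['contact_force'])"
```

```text
the job is handed in; nothing more can be done
None
the job is handed in; nothing more can be done
```

I tightened the bolt, tripped the handle at the knuckle, and handed the job in. No verdict was reported. I pushed the grip to the left from its right side with the closed fingers. At TCP y ≈ 175 mm the force rose to about 11 N with the knuckle pin stationary, so the bolt was tight. I pushed about 26 mm more at about 12 N, then backed off and came out at the front.

**Last checks, at about 12 s, with the arm clear and the force near zero:**
- **Bolt:** 0.73–0.74 rad from the pin in the top view. That is only 0.02–0.03 rad above the 0.71 limit. My pixel measurement is good to a few hundredths, so the stronger evidence is the force jump at the stop.
- **Handle bend:** about 0.245 rad, the same before and after I let go.
- **Mug and bowl:** at the same pixels as at the start, judged by eye in the top view.

**What failed or disagreed:**
- **First approach:** it ran into joint limits. I backed out, fitted the arm's kinematics from its readings, and came in with the tool turned left.
- **Side-view pin detection:** it mostly found nothing. One weak reading of 0.83 disagreed with the top view and I discarded it.

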